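# Set up the desk document camera and hold its arm at the mark

### The job

Get the document camera ready for the form on its base: swing its boom out over the form until it meets its stop. Then squeeze the lock button in the grip on top of the column, raise the telescoping arm until the second of its three ring marks is level with the rim of the lower tube, and finish still holding it there with the button squeezed in, while I check the framing. Leave the other things on the desk alone.

Things in the scene. Friction and masses are not known exactly. Their poses are not given: they have to be found in the camera images.
- doccam: Document camera, its base fixed to the desk: dark base plate 300 x 200 x 12 mm with the form lying on it, and an upright square 32 mm aluminium lower tube (37 mm dark collar round its rim). Origin: on the desk under the column's axis, z up; x points from the column over the middle of the form (plate from x -50 to +250, y -100 to +100 mm).
- tube_rim (a point): Centre of the lower tube's rim, 155 mm above the desk. A square 23 mm inner tube slides straight up out of it, carrying the boom and, above that, the grip (together about 0.45 kg). Round the inner tube run three dark ring marks, with fine ticks every 10 mm. The upper ring comes out of the rim first; the second mark is the middle ring.
- lift (a joint): Height of the telescoping arm above fully down, m, 0 to 0.12, up positive. First ring level with the rim at 0.040, second at 0.080, third at 0.115; starts below 0.035. A spring catch locks it every 10 mm (about 2 mm play) and cannot be forced; with the lock button squeezed in 4 mm or more the arm is free and sinks by its own weight unless held.
- lock_button (a joint): How far the lock button is squeezed in, m: 0 (out, locked) to 0.006 (fully in); arm free from 0.004 on. Spring 2 N to start, 6 N fully in. A grey plate 22 mm wide, 30 mm tall in the grip's face that looks along -y of the document camera; stands 7 mm proud when out, 1 mm when fully in, moves level into the grip and rises with it.
- grip_mid (a point): Middle of the grip, a dark upright block on top of the column: 36 mm along the document camera's x, 30 along y, 52 tall (26 above and below). Across y 37 mm over the button when out, 31 when squeezed; this point is midway between the squeezed faces at the button's mid-height, 216 mm above the desk fully down, 296 at the second mark. The boom's hub ends 30 mm below; nothing is above.
- boom (a joint): Swing of the boom about the column's axis, rad: 0 parked, pointing along -y of the document camera; pi/2 at its stop, pointing along its x over the form; positive is counter-clockwise from above; starts at 0 to 0.4. Stays where it is left; about 1 N pushed at the camera head moves it. The grip does not turn with it.
- cam_head (a point): Centre of the top face of the camera head at the boom's end, 175 mm from the column's axis, 187 mm above the desk with the arm fully down. The head is a dark block 50 mm wide (across the boom), 55 long, 28 tall, with a lens 6 mm deep below. The boom's bar is 22 mm wide, 17 tall, its top 4 mm below this point. The grip's top is 55 mm above this point.
- sanitizer: White pump bottle of hand sanitizer, 62 x 42 mm, 160 mm tall; origin at the centre of its underside. To be left alone.
- pen_stand: Dark green pen stand 80 x 50 mm with a pen standing in it, 130 mm tall; origin at the centre of its underside. To be left alone.
- stamp: Hand stamp: oblong wooden foot 50 x 24 mm with a dark knob handle, 72 mm tall; origin at the centre of its underside. To be left alone.
- pad: Paper pad 150 x 105 x 14 mm; origin at the centre of its underside. To be left alone.

How it is judged:
On the way, in this order (a step that is already met when the one before it is completed fails the run):
1. the boom is swung out over the form, to its stop (value of joint boom above 1.48 rad), for 0.2 s.
2. the lock button is squeezed in by the fingers and the arm is released (value of joint lock_button above 0.004 m and contact force between the fingers and doccam above 2 N), for 0.1 s.
At the end, for the whole second after the job is handed in: The arm is raised to the second ring mark (lift 0.080, within 5 mm) and still, the fingers are holding the grip with the lock button squeezed in at least 4 mm so that the catch is out and only the gripper carries the arm, and the boom is within 5 degrees of its stop over the form (all of step 2 and value of joint lift between 0.075 and 0.085 m and value of joint boom above 1.48 rad and velocity of joint lift between -0.01 and 0.01 m/s); the arm keeps its last pose, push and grip.
It fails at once if one of the other things on the desk is pushed more than 20 mm or tipped over (distance of any of sanitizer, pen_stand, stamp, pad from where it was at the start of the episode above 0.02 m or angle between any of sanitizer, pen_stand, stamp, pad's own z axis and vertical above 0.5 rad).
It also fails if it takes over 51 s, if anything falls off the work surface, if the arm or the gripper's body presses on something with over 40 N, if the wrist force passes 120 N, or if a joint passes its speed limit or range.

### The arm

A 6-joint arm with a two-finger parallel gripper is mounted at the origin on the work surface. World frame = base frame: x ahead of the robot, y to its left, z up, the work surface at z = 0. Lengths are in m, angles in rad, forces in N, time in s.
With the tool pointing down it reaches from about 0.375 to 0.9 m from the base axis. Payload 3.1 kg.
Tool frame: the origin (TCP) lies at the very end of the fingers, on their centre line; the grasp point (between the pads) lies 19 mm behind it; z points along the fingers, y is the direction in which the jaws open and shut (so a half turn about z gives the same grasp; the last joint's range is limited). The gripper opens to 87 mm and grips with 3 to 60 N. Pads are 19 mm wide; open, the fingers measure 117 mm over their backs; the gripper's body (75 mm by 190 mm) begins 51 mm behind the grasp point.
Start: joints at [0.954, 0.527, 1.433, -0, 1.181, -0.178], TCP at [0.265, 0.566, 0.223] pointing down, gripper open.
Joint ranges: [-3.08, 3.08], [-0.75, 2.2], [0.22, 2.44], [-1.43, 4.57], [0, 2.65], [-2.85, 2.85]. Speed limits (rad/s): [2.79, 2.79, 3.14, 3.14, 3.14, 3.14].

### API

Orientations are given as a unit quaternion [x, y, z, w].
In Python, from rig import robot gives the robot as it stands. The module is installed in compiled form; this text tells all that it offers.
- The arm moves only by the tool carry_out, never from a script. Its argument "series" is a list of rows, each a list of 7 numbers: the shift along the tool's x, y, z in mm, then the turn, a rotation vector about the tool's x, y, z in degrees, then the gripper command: -1 is shut, 1 is fully open, values between are in proportion. In form: [[tx, ty, tz, rx, ry, rz, claw], ...]. A call has 1 to 8 rows; each row is the pose to reach, as a shift and turn from the pose measured when the call began, along the tool's axes at that moment; what a row does not reach only later rows make up. A row lasts 1/8 s, in which the tool goes at most 62.5 mm and 10.7 degrees, less where a joint would pass 70% of its speed; a pose out of reach is approached as far as the arm can. A call with a gripper value outside its range is refused whole. The fingers move at their own pace and stop on an object; "force" is the grip in N (left out, the last holds). Time passes only in rows, so rows that repeat a pose let the fingers close. It gives the time, the measured TCP pose, the force and the opening at its end, in the units of the state.
- robot.get_obs(): the state, without advancing time (a new reading comes with each control period).
- robot.camera(name): name is "side" or "top"; returns a dict with "pixels" (480x640x3 uint8, red, green, blue), "fx", "fy", "cx", "cy" (pixels), "position" and "attitude" of the camera in the world. Camera axes: x right, y down, z forward; pixel columns grow to the right and rows downward; lengths in m; the calibration is good to about 2 mm. A picture is of the moment at which its call begins. There is no depth.
- robot.hand_in(): hands the job in, once; it reports no verdict.
The state is a dict: "time": time; "q": joint angles; "joint_velocities": joint speeds; "joint_torque": joint torques, N m; "position": TCP position; "tool_rot": TCP orientation; "ft_force": force on the tool from outside, world axes, zero at the start; "moment": the same for the moment, N m; "grip_width": finger opening in m.
Only numpy, scipy, OpenCV 4.12 (cv2) and the standard library are available. Lean on these libraries where they do the work, as an engineer would, in place of code of your own. Each camera call takes 0.05 s, during which the arm holds its last target.

## Working session

There is one attempt and no reset: what is moved stays moved. The work goes in short steps, Python scripts to look and compute and a tool call to move; the robot and the scene stay as the last step left them, time stands still between calls to the robot, and variables do not carry over. Pictures are saved under pics/ and viewed, and the job is handed in when it is done.

Besides the shell and the picture viewer there is one more tool, called after ">>>" in YAML: its name, and indented under it one key for each argument. carry_out: Moves the arm, as the interface text tells. Its arguments: {"type":"object","properties":{"series":{"type":"array"},"force":{"type":"number"}},"required":["series"]}

```bash
mkdir -p pics; python3 - <<'E'
from rig import robot
import cv2
print(robot.get_obs())
for n in("side","top"):
    c=robot.camera(n); cv2.imwrite(f"pics/{n}0.png",c["pixels"][...,::-1])
    print({k:v for k,v in c.items() if k!="pixels"})
E
```

```text
{'time': 0.0, 'q': array([ 9.53517607e-01,  5.28494566e-01,  1.43389283e+00, -2.99826327e-05,
        1.18140193e+00, -1.78475687e-01]), 'joint_velocities': array([-2.49220171e-04, -8.35198518e-04,  2.36270086e-05,  6.71213666e-04,
        1.24640490e-03, -9.25450546e-04]), 'joint_torque': array([ 3.98034877e-05, -4.40052259e+01, -1.76591152e+01,  6.33121398e-02,
        5.80669334e-02, -1.50777123e-04]), 'position': array([0.26507121, 0.56519574, 0.22155721]), 'tool_rot': array([ 2.17639824e-01,  9.76028535e-01, -1.01790938e-03, -4.12782961e-04]), 'ft_force': array([ 0.07766668, -0.44355887,  0.31963202]), 'moment': array([ 0.03005136, -0.0115047 ,  0.00187862]), 'grip_width': 0.0869858221463319}
{'fx': 593.7781572411881, 'fy': 593.7781572411881, 'cx': 315.60124223865347, 'cy': 240.55002182005418, 'position': array([-0.1876395 , -0.72395861,  0.92367867]), 'attitude': array([ 0.82833054, -0.33603632,  0.17481188, -0.41278192])}
{'fx': 524.0839731947412, 'fy': 524.0839731947412, 'cx': 323.1681874351691, 'cy': 246.4571094523871, 'position': array([ 0.32976872, -0.01753906,  1.27699366]), 'attitude': array([ 0.71412549, -0.69186207,  0.07559952, -0.07507573])}
```

View pics/side0.png

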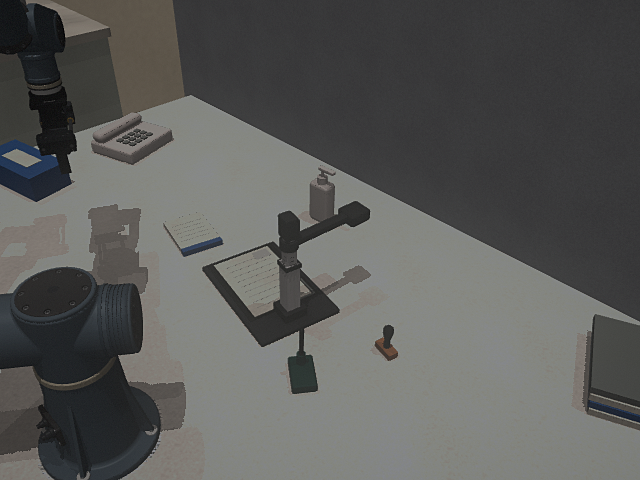

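View pics/top0.png

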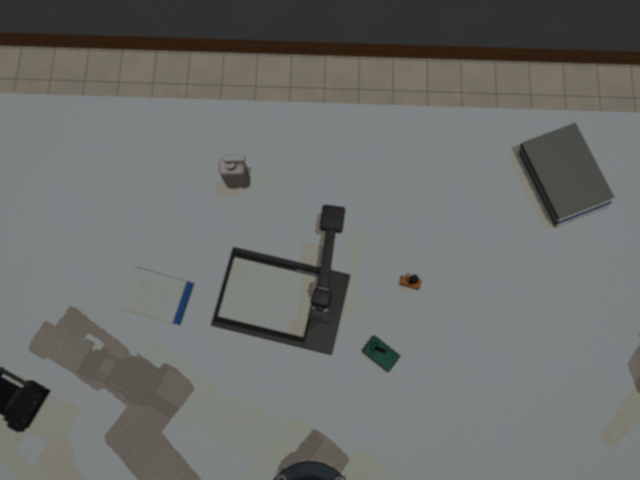

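```bash
cat > h.py <<'E'
from rig import robot
import cv2, numpy as np
from scipy.spatial.transform import Rotation as R
def ray(c,u,v):
    d=R.from_quat(c["attitude"]).apply([(u-c["cx"])/c["fx"],(v-c["cy"])/c["fy"],1.]); return np.array(c["position"]),d
def pz(c,u,v,z):
    p,d=ray(c,u,v); return p+d*(z-p[2])/d[2]
def proj(c,P):
    q=R.from_quat(c["attitude"]).inv().apply(np.asarray(P)-c["position"]); return np.array([c["cx"]+c["fx"]*q[...,0]/q[...,2],c["cy"]+c["fy"]*q[...,1]/q[...,2]]).T
def crop(c,x0,y0,w,h,s,name):
    im=cv2.resize(c["pixels"][y0:y0+h,x0:x0+w],None,fx=s,fy=s,interpolation=cv2.INTER_CUBIC)
    im=cv2.convertScaleAbs(im,alpha=1.6,beta=20)
    cv2.imwrite(f"pics/{name}.png",im[...,::-1])
E
python3 - <<'E'
from h import *
c=robot.camera("top"); crop(c,200,190,160,170,4.5 and 3.5,"topc")
c=robot.camera("side"); crop(c,195,190,190,160,4,"sidec")
E
```

```text
(no output)
```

View pics/topc.png

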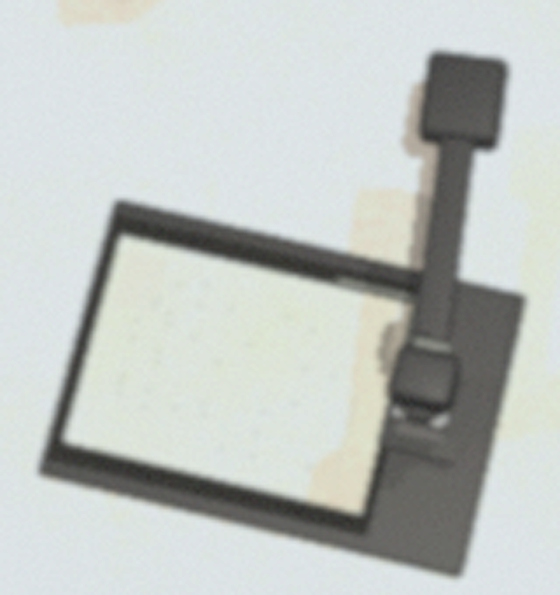

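View pics/sidec.png

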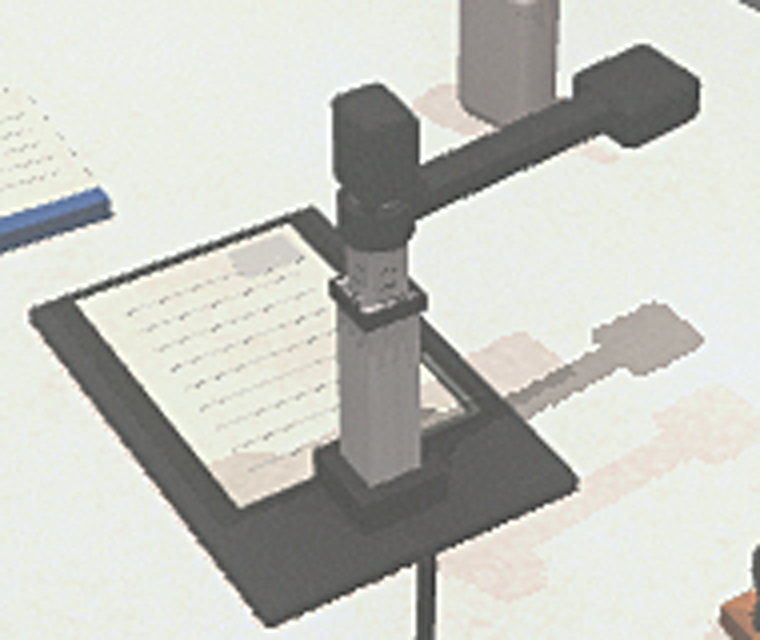

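```bash
cat > fit.py <<'E'
from h import *
from scipy.optimize import least_squares
ct=robot.camera("top"); cs=robot.camera("side")
T=lambda u,v:(200+u/3.5,190+v/3.5); S=lambda u,v:(195+u/4,190+v/4)
tp=np.array([T(120,203),T(525,297),T(460,577),T(40,473)])
sp=np.array([S(30,315),S(310,207),S(578,487),S(270,627)])
for u,v in tp: print("t",pz(ct,u,v,.012))
for u,v in sp: print("s",pz(cs,u,v,.012))
hs=np.array([S(573,75),S(640,43),S(698,85)]); ht=np.array([T(430,52),T(507,62),T(497,148),T(424,138)])
gs=np.array([S(333,95),S(375,83),S(418,118)])
rs=np.array(S(378,300))
def W(p,P):
    c,s=np.cos(p[2]),np.sin(p[2]); P=np.atleast_2d(P)
    return np.c_[p[0]+c*P[:,0]-s*P[:,1],p[1]+s*P[:,0]+c*P[:,1],P[:,2]]
def near(a,b): return (a-b).ravel()
pl=[[250,-100,12],[-50,-100,12],[-50,100,12],[250,100,12]]
def head(p):
    b=p[4]-np.pi/2; r=.175;c,s=np.cos(b),np.sin(b)
    P=np.array([[l*c-w*s,l*s+w*c,.187+p[3]] for l,w in((r+.0275,.025),(r+.0275,-.025),(r-.0275,-.025),(r-.0275,.025))])
    return W(p,P)
def f(p):
    P=W(p,np.array(pl)/1000)
    h=head(p)
    r=[near(proj(ct,P),tp),near(proj(cs,P),sp[[1,2,3,0]]),near(proj(ct,h),ht)*.7,near(proj(cs,h[[0,1,3]]),hs[[1,2,0]])*.7]
    return np.concatenate(r)
best=least_squares(f,[.35,0,1.4,.02,.2])
print(best.x,np.round(best.fun,1),)
p=best.x
print("grip_mid",W(p,[[0,0,.216+p[3]]]),"head",head(p).mean(0), "ftop",proj(ct,W(p,[[0,0,.242+p[3]]])),"fs",proj(cs,W(p,[[0,0,.242+p[3]],[0,0,.155]])))
E
python3 fit.py
```

```text
t [0.59306378 0.20484308 0.012     ]
t [ 0.53518041 -0.08184604  0.012     ]
t [ 0.34254508 -0.04185455  0.012     ]
t [0.40309714 0.24675151 0.012     ]
s [0.40010744 0.24600241 0.012     ]
s [0.59323048 0.21163569 0.012     ]
s [ 0.53028748 -0.08501944  0.012     ]
s [ 0.33971264 -0.0467722   0.012     ]
[ 0.44700554 -0.01598811  1.36697528  0.02741692  0.11219835] [-1.5 -1.   1.4  0.2  1.2  1.6 -1.1  1.4  1.5  0.1  1.5 -0.9 -0.9 -0.3
 -0.9 -0.5 -0.5 -0.3  0.5 -0.4  0.5  0.  -1.6  0.   0.6  0.1  1.5 -0.2
 -0.9  0.6]
grip_mid [[ 0.44700554 -0.01598811  0.24341692]] head [ 0.62127152 -0.03199966  0.21441692] ftop [[322.12387418 297.78614624]] fs [[288.93426332 217.74013936]
 [289.75118137 263.62170641]]
```

```bash
cat >> h.py <<'E'
YAW=1.367; COL=np.array([.447,-.016])
RT=R.from_matrix(np.array([[np.cos(YAW),np.sin(YAW),0],[np.sin(YAW),-np.cos(YAW),0],[0,0,-1]]))
def shift(*targets):
    o=robot.get_obs(); r=R.from_quat(o["tool_rot"])
    print("t",o["time"],"pos",np.round(o["position"],4),"F",np.round(o["ft_force"],1),"w",round(o["grip_width"],4),"rotvec",np.round((r.inv()*RT).as_rotvec(degrees=True),1))
    for t in targets: print(np.round(t,3),np.round(r.inv().apply(np.array(t)-o["position"])*1000,1))
E
python3 - <<'E'
from h import *
shift((.265,.5,.35),(.50,.2,.36),(.60,-.1,.36))
E
```

```text
t 0.3 pos [0.2654 0.5656 0.2222] F [0.6 0.1 0.5] w 0.0868 rotvec [-0.   0.  76.5]
[0.265 0.5   0.35 ] [ -27.5  -59.6 -127.8]
[0.5  0.2  0.36] [-367.7 -231.4 -137.7]
[ 0.6  -0.1   0.36] [-585.7 -460.5 -137.5]
```

>>> carry_out:
  series:
    - [0,-10,-60,0,0,10,-1]
    - [-30,-35,-100,0,0,20,-1]
    - [-75,-65,-120,0,0,30,-1]
    - [-125,-95,-135,0,0,40,-1]
    - [-175,-125,-137,0,0,50,-1]
    - [-225,-150,-137,0,0,60,-1]
    - [-275,-180,-137,0,0,70,-1]
    - [-325,-205,-137,0,0,76.5,-1]

```text
time: 1.3
position: [0.4732, 0.2403, 0.3595]
tool_rot: [0.777, 0.63, -0.0, 0.0]
ft_force: [1.0, 0.3, -0.1]
grip_width: 0.0153
```

```bash
python3 - <<'E'
from h import *
# approach point beside the head, then arc
phi=YAW-np.pi/2+.112
def P(phi,gap,r=.175,z=.2):
    e=np.array([np.cos(phi),np.sin(phi)]);t=np.array([-e[1],e[0]])
    return [*(COL+r*e-(.025+gap)*t),z]
shift(P(phi,.045,z=.36),P(phi,.045,z=.2))
c=robot.camera("top")
for n,u,v in(("sanit",233,165),("pen",381,353),("stamp",411,281)): print(n,pz(c,u,v,.1))
E
```

```text
t 1.3 pos [0.4732 0.2403 0.3595] F [ 1.   0.3 -0.1] w 0.0153 rotvec [-0.   0.  -0.2]
[ 0.615 -0.102  0.36 ] [-305.6  209.1   -0.4]
[ 0.615 -0.102  0.2  ] [-305.5  209.1  159.6]
sanit [0.7760057  0.20595903 0.1       ]
pen [ 0.34907221 -0.14916059  0.1       ]
stamp [ 0.51121785 -0.21591789  0.1       ]
```

>>> carry_out:
  series:
    - [-50,35,0,0,0,0,-1]
    - [-100,70,0,0,0,0,-1]
    - [-150,105,0,0,0,0,-1]
    - [-200,140,0,0,0,0,-1]
    - [-255,175,0,0,0,0,-1]
    - [-306,209,0,0,0,0,-1]
    - [-306,209,50,0,0,0,-1]
    - [-306,209,100,0,0,0,-1]

```text
time: 2.35
position: [0.6182, -0.1107, 0.2611]
tool_rot: [0.78, 0.626, 0.0, 0.005]
ft_force: [-0.4, -0.5, 0.2]
grip_width: 0.0001
```

```bash
python3 - <<'E'
from h import *
def P(phi,gap,r=.175,z=.2):
    e=np.array([np.cos(phi),np.sin(phi)]);t=np.array([-e[1],e[0]])
    return [*(COL+r*e-(.025+gap)*t),z]
phi=YAW-np.pi/2+.112
T=[P(phi,.045)]
for b in np.arange(.112,1.75,.13): 
    # pusher half-extent toward the tangent
    d=.0095*abs(np.cos(b))+.015*abs(np.sin(b))
    T.append(P(YAW-np.pi/2+min(b,np.pi/2),d))
T.append(P(YAW,.013))
shift(*T)
c=robot.camera("top"); crop(c,200,150,220,200,3,"t2")
c=robot.camera("side"); crop(c,215,130,190,150,4,"s2")
E
```

```text
t 2.35 pos [ 0.6182 -0.1107  0.2611] F [-0.4 -0.5  0.2] w 0.0001 rotvec [ 0.4  0.3 -0.8]
[ 0.615 -0.102  0.2  ] [ 8.4 -5.7 61.1]
[ 0.618 -0.068  0.2  ] [ 42.  -10.   60.8]
[ 0.623 -0.047  0.2  ] [63.5 -9.2 60.7]
[ 0.626 -0.025  0.2  ] [ 85.3 -11.1  60.6]
[ 0.626 -0.003  0.2  ] [106.9 -15.8  60.5]
[0.623 0.019 0.2  ] [128.  -23.3  60.3]
[0.618 0.041 0.2  ] [148.3 -33.5  60.1]
[0.609 0.062 0.2  ] [167.3 -46.5  59.9]
[0.598 0.083 0.2  ] [184.6 -62.   59.7]
[0.584 0.101 0.2  ] [200.  -79.9  59.5]
[0.567 0.118 0.2  ] [ 212.9 -100.    59.3]
[0.548 0.133 0.2  ] [ 223.1 -121.8   59.1]
[0.527 0.145 0.2  ] [ 230.3 -145.1   58.8]
[0.522 0.147 0.2  ] [ 231.5 -149.5   58.8]
[0.52  0.148 0.2  ] [ 231.4 -152.4   58.8]
```

View pics/t2.png

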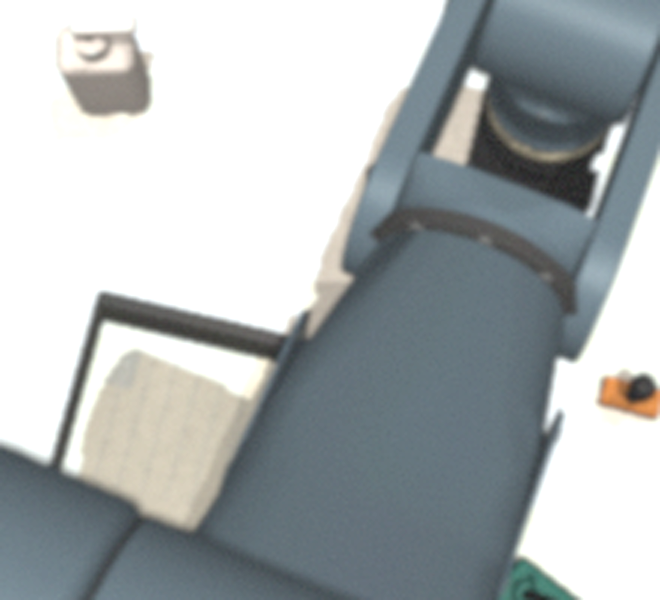

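View pics/s2.png

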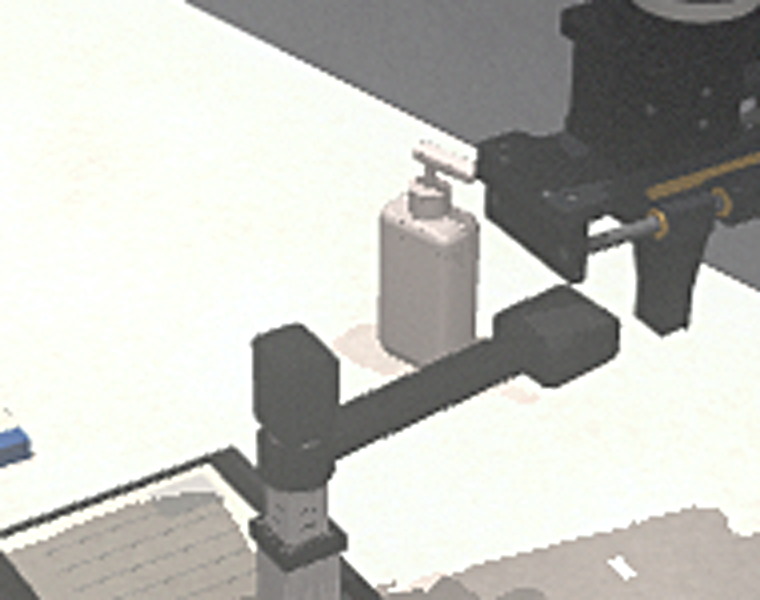

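>>> carry_out:
  series:
    - [5,-6,35,0,0,0,-1]
    - [8,-6,61,0,0,0,-1]
    - [8,-6,61,0,0,0,-1]
    - [42,-10,61,0,0,0,-1]
    - [63,-9,61,0,0,0,-1]
    - [85,-11,61,0,0,0,-1]
    - [107,-16,61,0,0,0,-1]
    - [107,-16,61,0,0,0,-1]

```text
time: 3.45
position: [0.6199, 0.002, 0.1948]
tool_rot: [0.778, 0.628, -0.004, -0.003]
ft_force: [0.3, 0.5, -0.5]
grip_width: 0.0004
```

```bash
python3 - <<'E'
from h import *
def P(phi,gap,r=.175,z=.2):
    e=np.array([np.cos(phi),np.sin(phi)]);t=np.array([-e[1],e[0]])
    return [*(COL+r*e-(.025+gap)*t),z]
T=[]
for b in list(np.arange(.5,1.6,.13))+[1.5708]: 
    d=.0095*abs(np.cos(b))+.015*abs(np.sin(b))
    T.append(P(YAW-np.pi/2+b,d))
T.append(P(YAW,.010))
shift(*T)
c=robot.camera("side"); crop(c,215,130,190,150,4,"s3")
E
```

```text
t 3.45 pos [0.6199 0.002  0.1948] F [ 0.3  0.5 -0.5] w 0.0004 rotvec [-0.5  0.1 -0.5]
[ 0.626 -0.004  0.2  ] [-4.2  7.3 -5.3]
[0.624 0.019 0.2  ] [17.  -0.  -5.3]
[0.618 0.041 0.2  ] [ 37.3 -10.1  -5.2]
[0.609 0.062 0.2  ] [ 56.4 -23.   -5.2]
[0.598 0.082 0.2  ] [ 73.8 -38.4  -5.1]
[0.584 0.101 0.2  ] [ 89.3 -56.2  -5. ]
[0.567 0.118 0.2  ] [102.3 -76.2  -4.8]
[0.548 0.133 0.2  ] [112.7 -98.   -4.7]
[0.527 0.145 0.2  ] [ 120.  -121.2   -4.5]
[0.522 0.147 0.2  ] [ 121.3 -126.8   -4.4]
[0.517 0.148 0.2  ] [ 121.2 -131.8   -4.4]
```

View pics/s3.png

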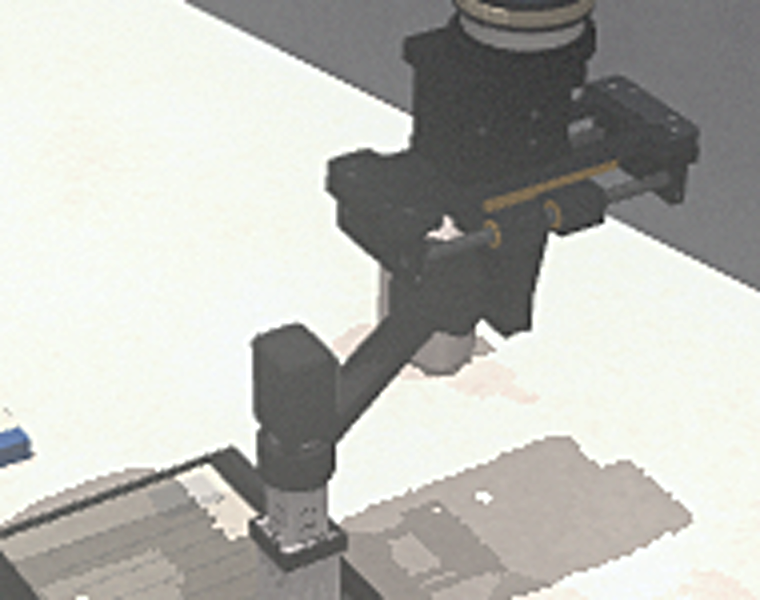

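>>> carry_out:
  series:
    - [17,0,-5,0,0,0,-1]
    - [37,-10,-5,0,0,0,-1]
    - [56,-23,-5,0,0,0,-1]
    - [74,-38,-5,0,0,0,-1]
    - [89,-56,-5,0,0,0,-1]
    - [102,-76,-5,0,0,0,-1]
    - [113,-98,-5,0,0,0,-1]
    - [118,-112,-5,0,0,0,-1]

```text
time: 4.5
position: [0.5339, 0.1411, 0.2003]
tool_rot: [0.778, 0.628, -0.004, -0.002]
ft_force: [-0.2, -0.1, -0.3]
grip_width: 0.0004
```

```bash
python3 - <<'E'
from h import *
def P(phi,gap,r=.175,z=.2):
    e=np.array([np.cos(phi),np.sin(phi)]);t=np.array([-e[1],e[0]])
    return [*(COL+r*e-(.025+gap)*t),z]
shift(P(YAW,.015),P(YAW,.01),P(YAW,.005))
E
```

```text
t 4.5 pos [0.5339 0.1411 0.2003] F [-0.2 -0.1 -0.3] w 0.0004 rotvec [-0.5  0.2 -0.5]
[0.522 0.147 0.2  ] [  3.5 -13.3   0.4]
[0.517 0.148 0.2  ] [  3.4 -18.3   0.5]
[0.512 0.149 0.2  ] [  3.4 -23.3   0.5]
```

>>> carry_out:
  series:
    - [3,-6,0,0,0,0,-1]
    - [3,-11,0,0,0,0,-1]
    - [3,-14,0,0,0,0,-1]
    - [3,-16,0,0,0,0,-1]
    - [3,-16,0,0,0,0,-1]

```text
time: 5.12
position: [0.5189, 0.1472, 0.2004]
tool_rot: [0.778, 0.628, -0.004, -0.003]
ft_force: [0.4, -0.2, 0.1]
grip_width: 0.0003
```

```bash
python3 - <<'E'
from h import *
shift()
c=robot.camera("side"); crop(c,195,130,190,150,4,"s4")
c=robot.camera("top"); crop(c,200,150,220,200,3,"t4")
E
```

```text
t 5.125 pos [0.5189 0.1472 0.2004] F [ 0.4 -0.2  0.1] w 0.0003 rotvec [-0.5  0.2 -0.5]
```

View pics/s4.png

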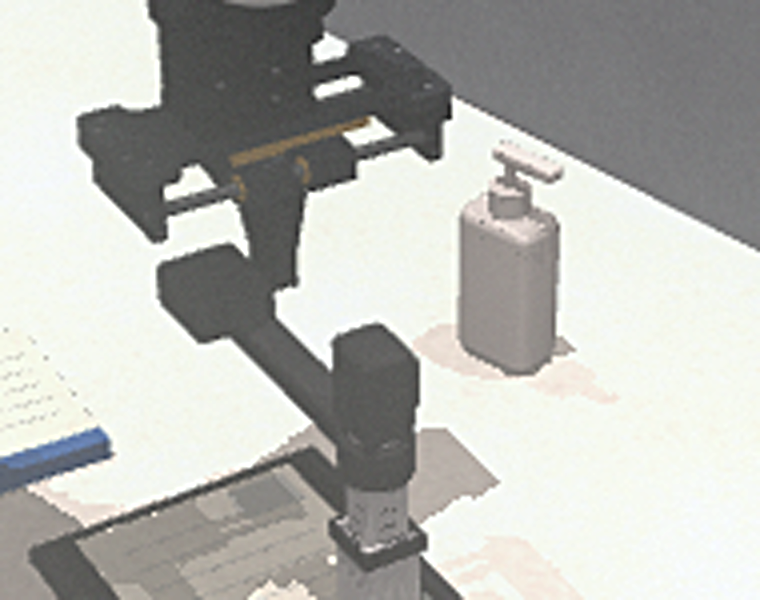

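View pics/t4.png

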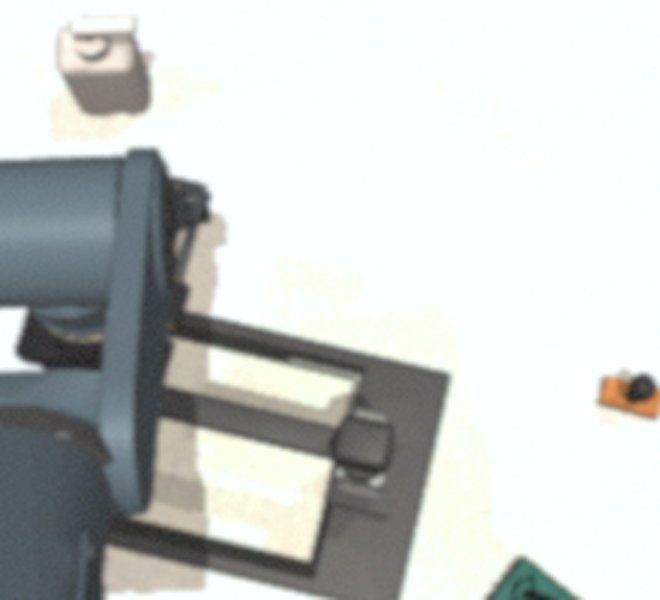

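>>> carry_out:
  series:
    - [0,-3,0,0,0,0,-1]
    - [0,-5,0,0,0,0,-1]
    - [0,-7,0,0,0,0,-1]
    - [0,-7,0,0,0,0,-1]

```text
time: 5.72
position: [0.5178, 0.1475, 0.2013]
tool_rot: [0.778, 0.628, 0.0, 0.002]
ft_force: [9.4, -2.5, -4.4]
grip_width: 0.0007
```

```bash
python3 - <<'E'
from h import *
shift((*COL,.36),(*COL,.224))
E
```

```text
t 5.725 pos [0.5178 0.1475 0.2013] F [ 9.4 -2.5 -4.4] w 0.0007 rotvec [ 0.2  0.1 -0.5]
[ 0.447 -0.016  0.36 ] [-175.1  -34.2 -158.4]
[ 0.447 -0.016  0.224] [-174.8  -34.7  -22.4]
```

>>> carry_out:
  series:
    - [0,10,0,0,0,0,-1]
    - [0,30,-20,0,0,0,-1]
    - [0,30,-80,0,0,0,0]
    - [-10,20,-135,0,0,0,1]
    - [-50,0,-158,0,0,0,1]
    - [-100,-20,-158,0,0,0,1]
    - [-150,-34,-158,0,0,0,1]
    - [-175,-34,-158,0,0,0,1]

```text
time: 6.72
position: [0.4448, -0.017, 0.3596]
tool_rot: [0.779, 0.627, -0.001, 0.001]
ft_force: [0.4, -0.3, -0.2]
grip_width: 0.0527
```

```bash
python3 - <<'E'
from h import *
shift((*COL,.30),(*COL,.224))
c=robot.camera("side"); crop(c,195,130,190,150,4,"s5")
E
```

```text
t 6.725 pos [ 0.4448 -0.017   0.3596] F [ 0.4 -0.3 -0.2] w 0.0527 rotvec [ 0.1  0.1 -0.6]
[ 0.447 -0.016  0.3  ] [ 1.6  1.9 59.6]
[ 0.447 -0.016  0.224] [  1.8   1.8 135.6]
```

View pics/s5.png

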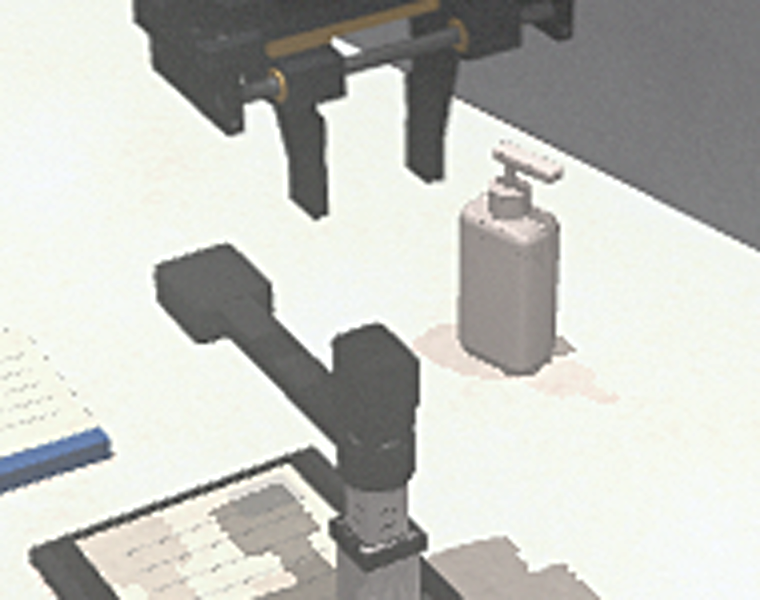

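```bash
python3 - <<'E'
from h import *
from scipy.optimize import least_squares
c=robot.camera("side")
obs=np.array([(195+u/4,130+v/4) for u,v in((157,265),(232,243),(271,283))])
def W(P): 
    a,b=np.cos(YAW),np.sin(YAW); P=np.array(P); return np.c_[COL[0]+a*P[:,0]-b*P[:,1],COL[1]+b*P[:,0]+a*P[:,1],P[:,2]]
def head(b,l):
    b-=np.pi/2;cc,s=np.cos(b),np.sin(b)
    return W([[x*cc-w*s,x*s+w*cc,.187+l] for x,w in((.2025,.025),(.2025,-.025),(.1475,-.025))])
f=lambda p:(proj(c,head(*p))-obs).ravel()
# corners: left=(far,+y), top=(far,-y), right=(near,-y)
s=least_squares(f,[1.5,.027]); print(s.x,s.fun)
# column: hub/grip heights, ring marks vs rim
print(proj(c,W([[0,0,.242+.027],[-.018,-.015,.269],[-.018,.015,.269],[.018,.015,.269],[.018,-.015,.269]]))*4-np.array([195,130])*4)
E
```

```text
[1.56730419 0.0300137 ] [-1.53109033  0.06620913 -0.12305394 -0.72079062  1.95361312  0.68932559]
[[375.75778568 351.68342167]
 [421.55995873 360.36522176]
 [368.04680302 379.27981038]
 [330.3859426  343.08319062]
 [383.22303781 324.96646369]]
```

>>> carry_out:
  series:
    - [2,2,0,0,0,0,1]
    - [2,2,0,0,0,0,1]
    - [2,2,45,0,0,0,1]
    - [2,2,90,0,0,0,1]
    - [2,2,120,0,0,0,1]
    - [2,2,133,0,0,0,1]
    - [2,2,133,0,0,0,1]

```text
time: 7.7
position: [0.4486, -0.0159, 0.2262]
tool_rot: [0.779, 0.627, -0.001, 0.001]
ft_force: [-0.6, -0.6, 0.6]
grip_width: 0.087
```

```bash
python3 - <<'E'
from h import *
shift((*COL,.226))
c=robot.camera("side"); crop(c,195,130,190,150,4,"s6")
E
```

```text
t 7.7 pos [ 0.4486 -0.0159  0.2262] F [-0.6 -0.6  0.6] w 0.087 rotvec [ 0.   0.2 -0.7]
[ 0.447 -0.016  0.226] [-0.4 -1.6  0.2]
```

View pics/s6.png

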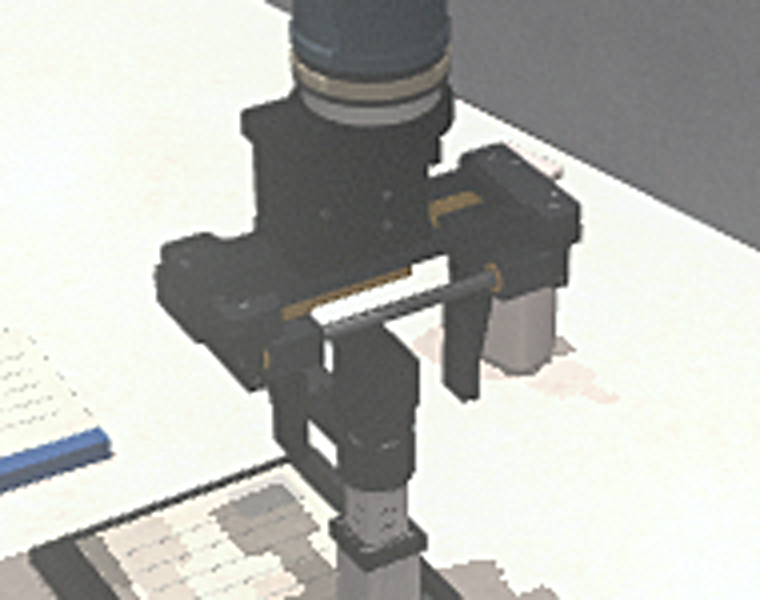

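>>> carry_out:
  series:
    - [0,-1.5,0,0,0,-0.7,0]
    - [0,-1.5,0,0,0,-0.7,-0.5]
    - [0,-1.5,0,0,0,-0.7,-1]
    - [0,-1.5,0,0,0,-0.7,-1]
    - [0,-1.5,0,0,0,-0.7,-1]
    - [0,-1.5,0,0,0,-0.7,-1]
  force: 25

```text
time: 8.5
position: [0.4492, -0.0163, 0.2272]
tool_rot: [0.775, 0.632, 0.001, 0.003]
ft_force: [4.1, -0.9, -2.6]
grip_width: 0.035
```

>>> carry_out:
  series:
    - [0,0,0,0,0,0,-1]
    - [0,0,0,0,0,0,-1]
    - [0,0,0,0,0,0,-1]

```text
time: 8.88
position: [0.4484, -0.0161, 0.2267]
tool_rot: [0.775, 0.632, 0.0, 0.003]
ft_force: [-0.3, -1.2, -5.3]
grip_width: 0.0303
```

>>> carry_out:
  series:
    - [0,0,-8,0,0,0,-1]
    - [0,0,-18,0,0,0,-1]
    - [0,0,-28,0,0,0,-1]
    - [0,0,-38,0,0,0,-1]
    - [0,0,-46,0,0,0,-1]
    - [0,0,-51,0,0,0,-1]
    - [0,0,-51,0,0,0,-1]

```text
time: 9.75
position: [0.4484, -0.0161, 0.2782]
tool_rot: [0.775, 0.632, 0.0, 0.003]
ft_force: [0.9, -1.6, -3.6]
grip_width: 0.03
```

```bash
python3 - <<'E'
from h import *
shift()
c=robot.camera("side"); crop(c,195,110,150,120,5,"s7"); crop(c,270,220,40,60,10,"s7z")
E
```

```text
t 9.75 pos [ 0.4484 -0.0161  0.2782] F [ 0.9 -1.6 -3.6] w 0.03 rotvec [0.3 0.2 0. ]
```

View pics/s7.png

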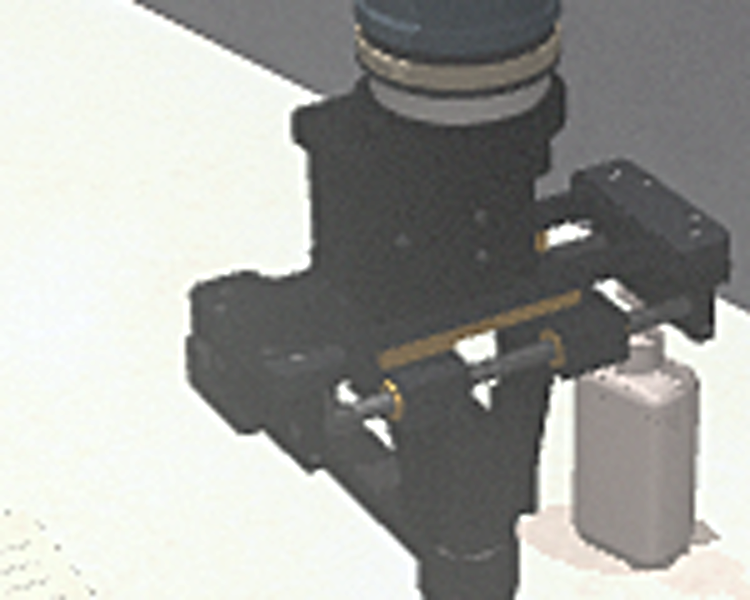

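View pics/s7z.png

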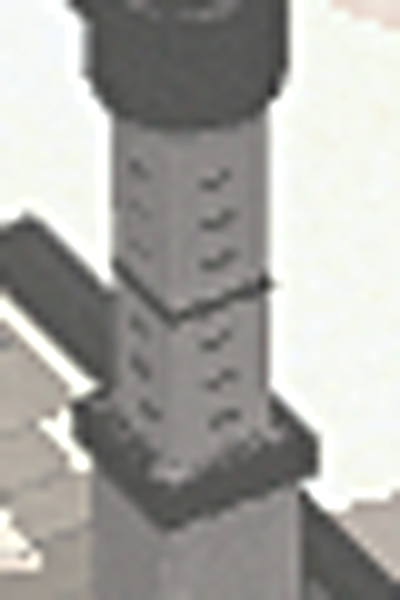

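```bash
python3 - <<'E'
from h import *
from scipy.optimize import brentq
c=robot.camera("side")
def W(P): 
    a,b=np.cos(YAW),np.sin(YAW); P=np.array(P); return np.c_[COL[0]+a*P[:,0]-b*P[:,1],COL[1]+b*P[:,0]+a*P[:,1],P[:,2]]
for n,x,y,v in(("near",-.0115,.0115,318),("right",-.0115,-.0115,283),("left",.0115,.0115,263)):
    f=lambda z:proj(c,W([[x,y,z]]))[0,1]-(220+v/10)
    z=brentq(f,.1,.3); print(n,proj(c,W([[x,y,z]]))[0]*10-[2700,2200],"lift",z-.115)
for d in(.155,): # rim corners of inner tube and collar
    print(proj(c,W([[-.0115,.0115,d],[-.0115,-.0115,d],[.0115,.0115,d],[-.0185,.0185,d],[-.0185,-.0185,d],[.0185,.0185,d]]))*10-[2700,2200])
    print("tick z per 10mm",proj(c,W([[-.0115,0,.155+k*.01] for k in range(5)]))*10-[2700,2200])
E
```

```text
near [174.52946794 318.        ] lift 0.0830715476461499
right [273.1844629 283.       ] lift 0.08252217931341456
left [116.43094609 263.        ] lift 0.08196368181704432
[[177.95318701 485.28059871]
 [274.47628205 447.50352454]
 [120.91674012 425.0550663 ]
 [165.8322928  515.63288331]
 [321.47544835 454.3742068 ]
 [ 74.44305914 418.26120333]]
tick z per 10mm [[226.41638392 466.31314037]
 [225.87803143 428.18091232]
 [225.33431645 389.66885193]
 [224.78515846 350.77125556]
 [224.23047532 311.48230482]]
```

```bash
python3 - <<'E'
from h import *
ims=[robot.camera("side") for _ in range(4)]
c=dict(ims[0]); c["pixels"]=np.mean([i["pixels"] for i in ims],0).astype(np.uint8)
c["pixels"]=cv2.convertScaleAbs(c["pixels"],alpha=1.3)
crop(c,274,243,32,32,18,"s8")
shift()
E
```

```text
t 10.05 pos [ 0.4484 -0.0161  0.2776] F [ 2.  -2.5 -3.8] w 0.0299 rotvec [0.2 0.2 0. ]
```

View pics/s8.png

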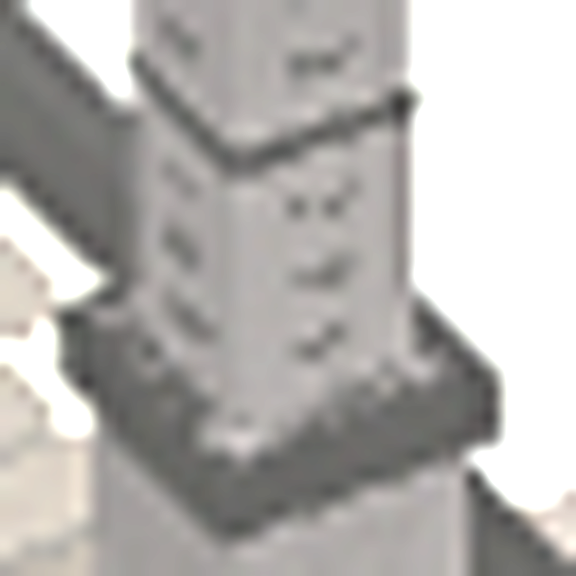

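```bash
python3 - <<'E'
from h import *
c=robot.camera("side")
a,b=np.cos(YAW),np.sin(YAW)
im=c["pixels"].copy(); im=cv2.resize(im[110:230,195:345],None,fx=5,fy=5,interpolation=cv2.INTER_CUBIC)
im=cv2.convertScaleAbs(im,alpha=1.6,beta=20)
for bb,col in((1.5708,(255,0,0)),(1.48,(0,0,255))):
    t=YAW-np.pi/2+bb; e=np.array([np.cos(t),np.sin(t)]); n=np.array([-e[1],e[0]])
    for w in(.011,):
      P=[[*(COL+r*e+w*n),.263-.017] for r in(.03,.147)]
      q=((proj(c,P)-[195,110])*5).astype(int); cv2.line(im,tuple(map(int,q[0])),tuple(map(int,q[1])),col,1)
cv2.imwrite("pics/s9.png",im[...,::-1])
c=robot.camera("top"); crop(c,200,150,220,200,3,"t9")
E
```

```text
(no output)
```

View pics/s9.png

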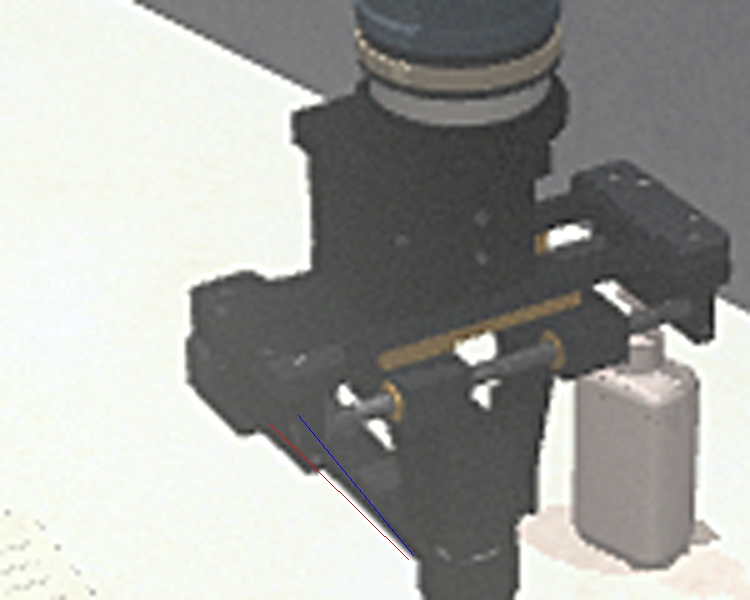

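View pics/t9.png

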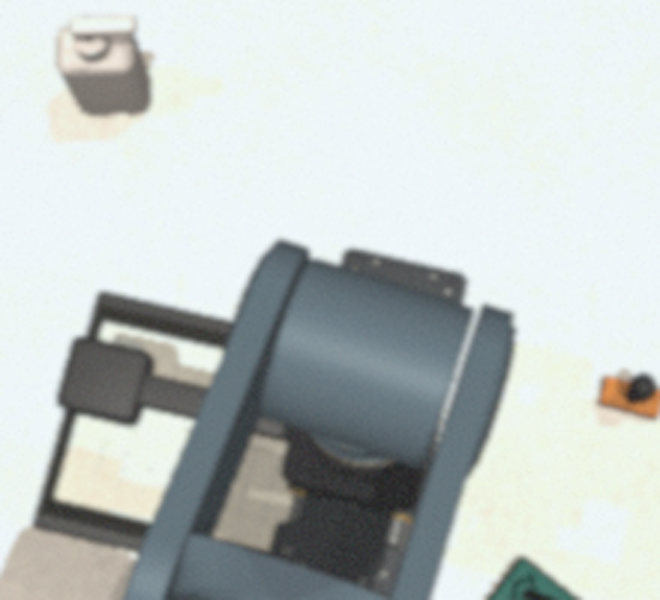

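```bash
python3 - <<'E'
from h import *
c=robot.camera("top")
# head-top corners in t9
q=np.array([(76,338),(153,352),(137,424),(60,405)])/3+[200,150]
p=[pz(c,u,v,.267) for u,v in q]; m=np.mean(p,0); d=m[:2]-COL
print(m,np.linalg.norm(d),np.arctan2(d[1],d[0])-YAW+np.pi/2)
bm=pz(c,200+172/3,150+396/3,.263);d=bm[:2]-COL; print("bar",np.arctan2(d[1],d[0])-YAW+np.pi/2)
shift()
E
```

```text
[0.48338319 0.15384519 0.267     ] 0.17369837314228115 1.5635680413516932
bar 1.561236026259002
t 10.2 pos [ 0.4484 -0.0161  0.2776] F [ 1.5 -2.1 -4.5] w 0.0303 rotvec [0.3 0.2 0. ]
```

Every check agrees: the boom is at its stop, the lift is about 0.080, and the button is squeezed in. I'm handing in now.

```bash
python3 - <<'E'
from h import *
print(robot.hand_in()); shift()
E
```

```text
the job is handed in; nothing more can be done
None
the job is handed in; nothing more can be done
```

The document camera is ready: the boom is at its stop over the form, and the gripper is holding the arm at the second ring mark with the lock button squeezed in. I handed the job in at about 10.2 s of the 51 s allowed; handing in gives no verdict.

- **Boom:** I pushed the camera head round with the closed fingers until the force rose to 9.4 N with almost no further movement. The top camera, checked after raising the arm, put the boom at about 1.56 rad (1.48 needed).
- **Lock button:** I gripped the grip across the button at 25 N. The finger opening is 30.3 mm, against 31 mm for fully in. The gripper carries about 4.5 N, which matches the arm's weight, so the catch is out.
- **Height:** I raised the arm about 51 mm.
    - The tool's travel gives a lift of about 0.080–0.081 m.
    - The rim in the side picture is about 40 mm below the first ring, which also gives 0.080 m.
    - Reading the height straight from the side camera's calibration gave 0.082–0.083 m. The collar shows that reading is about 3 mm too high, and corrected it is about 0.079 m. All of these are within the 5 mm allowed.
- **Other things on the desk:** the tool was kept clear of them. The sanitizer and stamp look unmoved in the last pictures. The pen stand and pad are only partly in view there, so I did not check them fully.

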